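# Index the V-block carrier to its station and hook it in

## Robot

A 7-joint arm with a two-finger parallel gripper is mounted at the origin on a cart in front of the work surface, level with it; the furniture and walls round the work are solid. World frame = base frame: x ahead of the robot, y to its left, z up, the work surface at z = 0. Lengths are in mm, angles in rad, forces in N, time in s.
With the tool pointing down it reaches from about 350 to 900 mm from the base axis. Payload 8.1 kg.
Tool frame: the origin (TCP) lies at the very end of the fingers, on their centre line; the grasp point (between the pads) lies 19 mm behind it (bot.grip_point_offset is the z of the grasp point in the tool frame, in mm); z points along the fingers, y is the line along which they close (so a half turn about z gives the same grasp; the last joint's range is limited). The gripper opens to 85 mm and grips with 20 to 120 N. Pads are 22 mm wide; open, the fingers measure 114 mm over their backs; the gripper's body (76 mm by 85 mm) begins 54 mm behind the grasp point. The pads swing forward as they close: fully open they stand 13 mm farther back than shut.
Start: joints at [1.113, 0.434, 0.025, 1.573, -0.012, 1.134, -0.075], TCP at [217.104, -586.095, 231.323] pointing down, gripper open.
Joint ranges: [-2.62, 2.62], [-0.44, 2.09], [-1.27, 1.32], [0.08, 2.57], [-1.32, 4.46], [0.12, 2], [-2.74, 2.74]. Speed limits (rad/s): [2.22, 2.22, 3.01, 3.01, 3.14, 3.14, 3.14].

## Interface

Orientations are given as a rotation vector (axis times angle).
In Python, from bench import status, vision, workorder, bot gives the robot as it stands.
- The arm moves only by the tool jog_arm, never from a script. Its argument "motion" is a list that holds one entry, the list of rows, each a list of 7 numbers: the shift along the tool's x, y, z in mm, then the turn, a rotation vector about the tool's x, y, z in degrees, then the closure, from -1 (fully open) to 1 (shut). A call has 1 to 20 rows; each row shifts and turns the commanded pose from where the row before left it, along the tool's axes as they then stand; what a row does not reach is not made up. A row lasts 1/8 s, in which the tool goes at most 62.5 mm and 10.7 degrees, less where a joint would pass 70% of its speed; a pose out of reach is approached as far as the arm can. A call with a gripper value outside its range is refused whole. The fingers move at their own pace and stop on an object; the grip force is fixed at half the most. Time passes only in rows, so rows that do not move let the fingers close. It gives the time, the measured TCP pose, the force, the opening and the grip force at its end, in the units of the state.
- status.get_obs(): the state, without advancing time (a new reading comes with each control period).
- vision.get_image(name): name is "scene" or "top"; returns (picture, depth): 420x560x3 uint8, red, green, blue; 420x560 float32, mm along the optical axis (not along the pixel's ray), 0 where there is no reading.
- vision.get_calibration(name): a dict with "fx", "fy", "cx", "cy" (pixels), "distortion" ([k1, k2, p1, p2, k3] as OpenCV has them; the pictures are not rectified), "origin" and "orientation" of the camera in the world. Camera axes: x right, y up, looking along -z (the intrinsics and any distortion apply to the point x, -y, -z); pixel columns grow to the right and rows downward; lengths in mm; the calibration is good to about 2 mm. A picture is of the moment at which its call begins. get_calibration takes no time and is no camera call.
- workorder.job_done(): hands the job in; it is judged then, once.
The state is a dict: "time": time; "joint_positions": joint angles; "qvel": joint speeds; "tau": joint torques, N m; "ee_pos": TCP position; "orientation": TCP orientation; "force": force on the tool from outside, world axes, zero at the start; "wrist_torque": the same for the moment, N m; "gripper_width": opening from 0.0 (shut) to 1.0 (fully open); "grasp_force": force on a finger pad.
Only numpy, scipy, OpenCV 4.12 (cv2) and the standard library are available. Lean on these libraries where they do the work, as an engineer would, in place of code of your own. Each camera call takes 0.05 s, during which the arm holds its last target. There are 200 camera calls.

## Task

Slide the blue V-block carrier along its rail to the station, until its yellow marks line up with the yellow marks on the rail and it settles in the detent. Then swing the red hook latch down over the carrier's brass pin until it rests fully home, and let go. Leave the loose parts beside the rail where they are.

Things in the scene. Friction and masses are not known exactly. Their poses are not given: they have to be found in the camera images.
- slide_base: Fixed slide rail: dark plate 104 (x) x 318 (y) x 5 mm with two aluminium guide walls, 26 mm high, over x = -46.5 to 46.5 mm. Origin on the table under the station; y runs along the rail from the free end (-183 mm) to the latch end (+135 mm), z up. A yellow mark on each wall top shows the station (y = 0).
- station (a point): Point of the rail (8 mm above the table, on its centre line) where the carrier's origin belongs at the station; a shallow detent (1 mm deep) catches the carrier's feet there. The carrier can also be pushed too far, up to 40 mm beyond.
- carrier: Carrier, 0.45 kg, held in the rail by its lips; starts 60 to 110 mm short of the station. Origin at the centre of its foot level, axes like slide_base's. 70 x 120 (y) mm; blue deck 22 mm above the origin, yellow edge marks at y = 0. Carries a black grip, a fixed pale V-block (45 x 35 x 30 mm, centre y = +10 mm) and a brass pin.
- carrier_grip (a point): Point in the black upright grip on the carrier, 16 mm thick along the rail, 28 mm across it, 42 mm tall; this point lies 12 mm below the grip's top and 30 mm above the blue deck (60 mm above the table); 34 mm free to the V-block.
- catch_pin (a point): Middle of the brass catch pin on the carrier, 8 mm in diameter, lying across the rail, 40 mm above the table and 48 mm ahead (+y) of the carrier's origin. The hook's 11 mm notch drops over it.
- latch_hinge (a point): Hinge axis of the red hook latch, between two dark cheeks at the latch end of the rail, 115 mm from the station and 40 mm above the table. The axis runs across the rail.
- latch (a joint): Angle of the red hook latch, rad: 0 = closed (level, towards the carrier, notch 67 mm from the hinge), 1.57 = straight up. It opens up and away from the carrier; its stiff hinge stays where left, so push it all the way. Bar 14 mm wide, reaching 83 mm from the hinge; closed, its top face is 15 mm above the hinge axis.
- latch_pad (a point): Middle of the 22 x 22 mm thumb pad on the face of the latch that is its top when closed (and faces away from the carrier when open); 62 mm along the arm from the hinge, 17 mm off the hinge line.
- post: Bystander: loose steel post, 13 mm in diameter, 75 mm tall, standing; origin at its foot.
- red_box: Bystander: loose open red parts box, 46 x 66 x 24 mm; origin under its centre.
- vial: Bystander: loose glass vial with a blue cap, 36 mm in diameter, 67 mm tall, standing; origin at its foot.
- cap_screw: Bystander: loose cap screw, 13 mm in diameter, 26 mm tall, standing on its head; origin at its foot.
Mind the look-alikes: they are no part of the job. Of the things that look like the carrier, the larger one is meant.

How it is judged (in metres and radians):
On the way, in this order (a step that is already met when the one before it is completed fails the run):
1. the carrier stands at the station (within 4 mm along the rail) while the latch is still up (more than 0.4 rad) (y of carrier in the frame of slide_base between -0.004 and 0.004 m and value of joint latch above 0.4 rad), for 0.2 s.
2. the latch is closed over the pin (value of joint latch below 0.05 rad), for 0.2 s.
At the end, for the whole second after the job is handed in: The carrier is at rest within 4 mm of the station along the rail, and the latch is closed to within 0.05 rad with its notch over the pin (y of carrier in the frame of slide_base between -0.004 and 0.004 m and value of joint latch below 0.05 rad and linear speed of carrier below 0.01 m/s); the robot touches nothing.
It fails at once if a loose part beside the rail is moved by more than 15 mm (distance of any of post, red_box, vial, cap_screw from where it was at the start of the episode above 0.015 m).
It also fails if it takes over 45 s, if anything falls off the work surface, if the arm or the gripper's body presses on something with over 40 N, if the wrist force passes 120 N, or if a joint passes its speed limit or range.

## Working session

There is one attempt and no reset: what is moved stays moved. The work goes in short steps, Python scripts to look and compute and a tool call to move; the robot and the scene stay as the last step left them, time stands still between calls to the robot, and variables do not carry over. Pictures are saved under pics/ and viewed, at most 10 in all, crops included, and the job is handed in when it is done.

Besides the shell and the picture viewer there is one more tool, called as name(argument=value, ...), one argument or row to a line, values as JSON. jog_arm: Moves the arm, as the interface text tells. Its arguments: {"type":"object","properties":{"motion":{"type":"array","items":{"type":"array","items":{"type":"array","items":{"type":"number"}}}}},"required":["motion"]}

```bash
mkdir -p pics; cat > h.py <<'E'
import numpy as np, cv2
from scipy.spatial.transform import Rotation as R
from bench import status, vision, workorder, bot
def ori(c):
    o=np.array(c["orientation"],float)
    return o if o.shape==(3,3) else R.from_rotvec(o).as_matrix()
def snap(n):
    p,d=vision.get_image(n); np.savez(f"{n}.npz",p=p,d=d); return p,d
def world(n,uv,d=None,z=None):
    c=vision.get_calibration(n); K=np.array([[c["fx"],0,c["cx"]],[0,c["fy"],c["cy"]],[0,0,1.]])
    q=cv2.undistortPoints(np.array(uv,float).reshape(-1,1,2),K,np.array(c["distortion"],float))[:,0]
    ray=np.c_[q[:,0],-q[:,1],-np.ones(len(q))]@ori(c).T; o=np.array(c["origin"],float)
    s=np.asarray(d,float) if z is None else (z-o[2])/ray[:,2]
    return o+ray*np.reshape(s,(-1,1))
E
python3 - <<'E'
from h import *
for n in("scene","top"):
    p,d=snap(n); cv2.imwrite(f"pics/{n}0.png",p[:,:,::-1]); c=vision.get_calibration(n); print(c)
s=status.get_obs(); print({k:np.round(v,3) for k,v in s.items()}, bot.grip_point_offset)
E
```

```text
{'fx': 526.9350919732091, 'fy': 526.9350919732091, 'cx': 278.576020026181, 'cy': 206.67756770043204, 'distortion': array([-0.17997566,  0.        ,  0.        ,  0.        ,  0.        ]), 'origin': array([ 39.37565479, 656.25558076, 566.95331154]), 'orientation': array([ 0.53670966, -1.00817557, -1.97534537])}
{'fx': 390.73229490754574, 'fy': 390.73229490754574, 'cx': 276.63783491740395, 'cy': 210.94180843931395, 'distortion': array([-0.08363962,  0.        ,  0.        ,  0.        ,  0.        ]), 'origin': array([520.32922704, 273.08256106, 915.3017843 ]), 'orientation': array([ 0.09286576, -0.0971153 , -1.56330906])}
{'time': np.float64(0.1), 'joint_positions': array([ 1.113,  0.435,  0.025,  1.574, -0.012,  1.134, -0.075]), 'qvel': array([ 0.   , -0.002,  0.001, -0.004,  0.001,  0.   ,  0.   ]), 'tau': array([ 4.0000e-03, -6.7175e+01,  1.0290e+00, -3.1690e+01,  1.6000e-02,
        7.0000e-03, -0.0000e+00]), 'ee_pos': array([ 216.972, -585.65 ,  230.617]), 'orientation': array([-3.091e+00, -5.540e-01,  1.000e-03]), 'force': array([-0.116,  0.365,  0.52 ]), 'wrist_torque': array([ 0.039, -0.038, -0.019]), 'grasp_force': np.float64(0.0), 'gripper_width': np.float64(0.998)} -18.700000000000003
```

View pics/scene0.png

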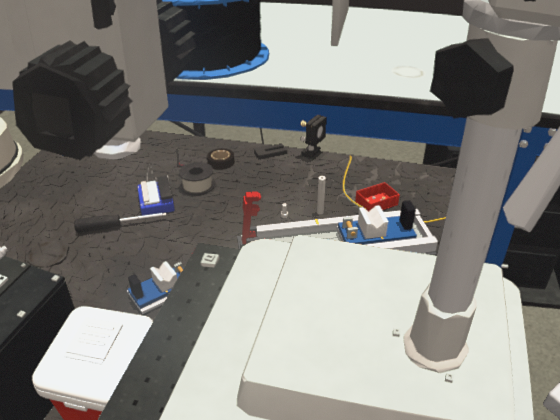

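View pics/top0.png

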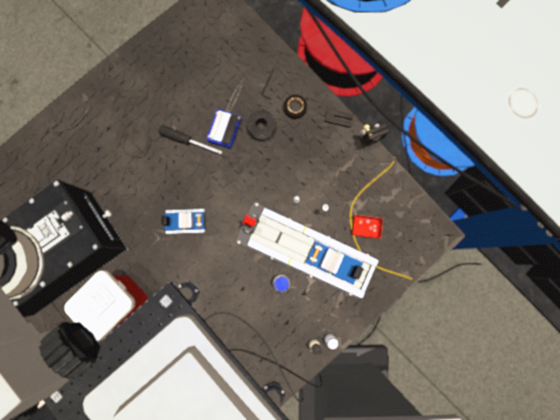

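The scene view shows the rail with its carrier at about (375,228) and the red latch standing at (250,215). The top view shows the rail from (250,220) to (370,285). Two things look like the carrier: one in the rail at top (338,262), and a small loose one at top (185,221) / scene (150,290). The one in the rail is larger and held by the walls, so it is the one meant. I'll confirm it in a crop.

```bash
python3 - <<'E'
from h import *
f=np.load("top.npz"); p,d=f["p"],f["d"]
c=p[190:310,160:400]; cv2.imwrite("pics/crop1.png",cv2.resize(c,None,fx=3.3,fy=3.3,interpolation=cv2.INTER_CUBIC)[:,:,::-1])
for uv in [(250,222),(281,283),(366,226),(325,208),(296,199),(357,271),(330,265),(314,254),(185,221)]:
    print(uv,np.round(world("top",[uv],[d[uv[1],uv[0]]])[0],1))
E
```

```text
(250, 222) [593.9 325.5 120.7]
(281, 283) [467.8 260.9  65.5]
(366, 226) [596.8  60.5   3.4]
(325, 208) [629.4 166.3  76.7]
(296, 199) [656.4 226.6  26.6]
(357, 271) [494.   97.7  71.6]
(330, 265) [506.4 152.9  50.2]
(314, 254) [530.5 187.4  43.1]
(185, 221) [603.3 479.2  34.4]
```

View pics/crop1.png

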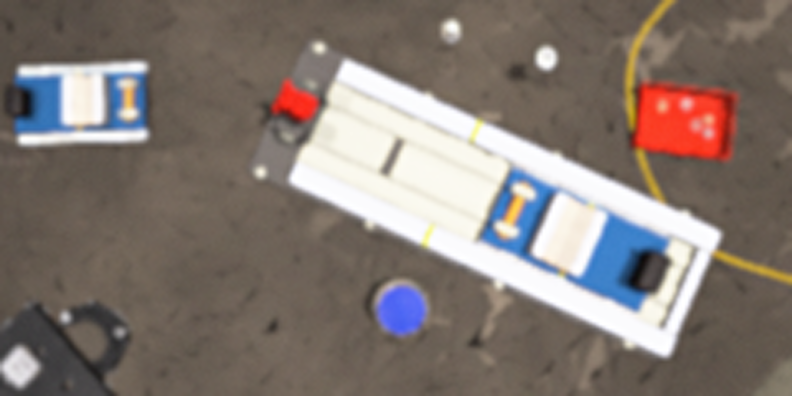

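The crop confirms it. The large carrier sits in the rail, with its grip at crop (650,270), V-block at (568,233) and pin at (514,210). The rail's station marks are at crop (478,130) and (429,236), and the red latch is up at (297,101). Next I'll fit the frame.

```bash
python3 - <<'E'
from h import *
f=np.load("top.npz"); p,d=f["p"],f["d"]
v,u=np.mgrid[190:310,230:390]; uv=np.c_[u.ravel(),v.ravel()]
W=world("top",uv,d[uv[:,1],uv[:,0]]); C=p[uv[:,1],uv[:,0]].astype(int)
hsv=cv2.cvtColor(p,cv2.COLOR_RGB2HSV)[uv[:,1],uv[:,0]].astype(int)
def cr(a,b): return [160+a/3.3-.35,190+b/3.3-.35]
m=world("top",[cr(478,130),cr(429,236)],z=26); print("marks",m.round(1),np.linalg.norm(m[0]-m[1]))
wall=(W[:,2]>18)&(W[:,2]<31)&(C.min(1)>200); X=W[wall,:2]
print(wall.sum(),"wall z",np.median(W[wall,2]))
# direction: from minAreaRect of the walls
r=cv2.minAreaRect(X.astype(np.float32)); print("rect",r)
b=cv2.boxPoints(r); e=[b[1]-b[0],b[2]-b[1]]; e=max(e,key=np.linalg.norm); yax=e/np.linalg.norm(e)
if yax[1]<0: yax=-yax
xax=np.array([yax[1],-yax[0]]); print("yax",yax,"yaw",np.degrees(np.arctan2(-yax[0],yax[1])))
o=m[:,:2].mean(0)
loc=lambda q:np.c_[(q[:,:2]-o)@xax,(q[:,:2]-o)@yax,q[:,2]]
L=loc(W); print("origin",o, "wall x/y range",np.percentile(L[wall,0],[1,50,99]),np.percentile(L[wall,1],[1,99]))
print("marks loc",loc(m).round(1))
def show(n,k): print(n,k.sum(),L[k].mean(0).round(1),np.percentile(L[k],2,axis=0).round(1),np.percentile(L[k],98,axis=0).round(1))
inr=(abs(L[:,0])<50)&(L[:,1]>-185)&(L[:,1]<160)
show("red",inr&(hsv[:,2]>90)&(hsv[:,1]>150)&((hsv[:,0]<8)|(hsv[:,0]>172)))
show("blue",inr&(hsv[:,1]>150)&(hsv[:,0]>95)&(hsv[:,0]<125))
show("grip",inr&(L[:,2]>60)&(L[:,1]<0)&(C.max(1)<80))
show("vblk",inr&(L[:,2]>45)&(L[:,1]<0)&(C.min(1)>150))
show("brass",inr&(hsv[:,0]>8)&(hsv[:,0]<22)&(hsv[:,1]>110)&(L[:,2]>34))
for n,a in dict(vial=(402,308,67),box=(685,120,24),post=(545,58,75),screw=(450,30,26)).items():
    q=world("top",[cr(*a[:2])],z=a[2]); print(n,q.round(0),loc(q).round(0))
E
```

```text
marks [[587.3 207.2  26. ]
 [514.3 240.9  26. ]] 80.40775133147663
1829 wall z 25.710571140779507
rect ((559.1646728515625, 178.22373962402344), (285.09185791015625, 146.39694213867188), 65.26712036132812)
yax [0.41838852 0.90826815] yaw -24.73289
origin [550.77293638 224.05210466] wall x/y range [-46.00041485  -3.66252919  46.8158153 ] [-179.59976647  100.96555111]
marks loc [[ 40.2  -0.1  26. ]
 [-40.2   0.1  26. ]]
red 110 [ -2.6 112.1 132.6] [-41.5  44.3  27.6] [  8.5 126.  773.1]
blue 473 [  -1.6 -103.5   35.5] [ -24.8 -145.6   26.4] [ 23.7 -34.5  40.7]
grip 58 [-1.00e-01 -1.39e+02  7.00e+01] [ -13.  -145.3   60.3] [  10.9 -134.1   73.7]
vblk 396 [  0.3 -80.3  55.5] [ -21.3 -148.6   46.6] [ 21.9 -39.   69. ]
brass 22 [  0.2 -43.5  42.8] [ -8.1 -47.   40.6] [  8.3 -40.5  46.4]
vial [[468. 260.  67.]] [[-90.  -2.  67.]]
box [[595.  62.  24.]] [[ 108. -128.   24.]]
post [[631. 166.  75.]] [[ 97. -19.  75.]]
screw [[657. 226.  26.]] [[96. 47. 26.]]
```

```bash
cat >> h.py <<'E'
O=np.array([550.8,224.05]); YA=np.array([.4184,.9083]); XA=np.array([YA[1],-YA[0]])
def w2l(q): q=np.atleast_2d(q); return np.c_[(q[:,:2]-O)@XA,(q[:,:2]-O)@YA,q[:,2]]
def l2w(x,y,z): return np.r_[O+XA*x+YA*y,z]
RT=np.c_[np.r_[-XA,0],np.r_[YA,0],[0,0,-1.]]; RT[:,0]=np.cross(RT[:,1],RT[:,2])
def plan(target,Rt=RT):
    s=status.get_obs(); R0=R.from_rotvec(s["orientation"]).as_matrix()
    print("tool shift",(R0.T@(np.array(target)-s["ee_pos"])).round(1),"turn deg",np.degrees(R.from_matrix(R0.T@Rt).as_rotvec()).round(1),"loc",w2l(s["ee_pos"]).round(1))
E
python3 - <<'E'
from h import *
a=np.array([217,-586.]); b=l2w(0,-141,0)[:2]; n=np.linalg.norm(b-a); t=(b-a)/n
for c in("scene","top"):
    f=np.load(c+".npz"); d=f["d"]; v,u=np.mgrid[0:420:2,0:560:2]; uv=np.c_[u.ravel(),v.ravel()]; dd=d[uv[:,1],uv[:,0]]
    k=dd>0; W=world(c,uv[k],dd[k]); s=(W[:,:2]-a)@t; q=abs((W[:,:2]-a)@[t[1],-t[0]])
    for i in range(-100,int(n)+100,75):
        m=(s>=i)&(s<i+75)&(q<110)
        if m.any(): print(c,i,m.sum(),np.percentile(W[m,2],[1,50,99]).round(0))
for c,pts in dict(scene=[(400,330),(465,200),(470,80),(60,90),(250,300),(420,290)],top=[(350,370),(180,370),(90,300),(60,230),(332,342)]).items():
    d=np.load(c+".npz")["d"]
    for u,v in pts: print(c,(u,v),world(c,[(u,v)],[d[v,u]]).round(0))
plan(l2w(0,-141,150)); print(RT)
E
```

```text
scene -25 20 [-773. -769. -759.]
scene 50 91 [-774. -767. -760.]
scene 125 104 [-774. -767. -762.]
scene 575 129 [-1.  2.  6.]
scene 650 342 [-0.  5. 29.]
scene 725 567 [ 1. 31. 74.]
scene 800 510 [-0. 30. 76.]
top -100 205 [-781. -770. -763.]
top -25 209 [-778. -771. -762.]
top 50 221 [-780. -771. -763.]
top 125 218 [-781. -771. -762.]
top 200 215 [-779. -771. -762.]
top 275 191 [-778. -770. -762.]
top 350 54 [-778. -768. -759.]
top 500 37 [-5. -1.  2.]
top 575 446 [-5. -1.  5.]
top 650 716 [-5. -0. 27.]
top 725 771 [-4.  4. 71.]
top 800 775 [-4.  5. 69.]
scene (400, 330) [[212. 425. 250.]]
scene (465, 200) [[183. 427. 393.]]
scene (470, 80) [[175. 459. 477.]]
scene (60, 90) [[317. 610. 459.]]
scene (250, 300) [[341. 485. 209.]]
scene (420, 290) [[237. 374. 245.]]
top (350, 370) [[ 108.   -6. -570.]]
top (180, 370) [[332. 432. 245.]]
top (90, 300) [[435. 638. 148.]]
top (60, 230) [[572. 700. 162.]]
top (332, 342) [[340. 149.  50.]]
tool shift [ 494.5 -543.6   81.3] turn deg [-0.000e+00 -1.000e-01 -1.349e+02] loc [[  35.6 -875.1  230.6]]
[[-0.9083  0.4184  0.    ]
 [ 0.4184  0.9083  0.    ]
 [ 0.      0.     -1.    ]]
```

jog_arm(
  motion=[
    [[31,-34,0,0,0,0,0],[31,-34,0,0,0,0,0],[31,-34,0,0,0,0,0],[31,-34,0,0,0,0,0],[31,-34,0,0,0,0,0],[31,-34,0,0,0,0,0],[31,-34,0,0,0,0,0],[31,-34,0,0,0,0,0],[31,-34,0,0,0,0,0],[31,-34,0,0,0,0,0],[31,-34,0,0,0,0,0],[31,-34,0,0,0,0,0],[31,-34,0,0,0,0,0],[31,-34,0,0,0,0,0],[31,-34,0,0,0,0,0],[29,-33,0,0,0,0,0]],
  ],
)

```text
time: 2.1
ee_pos: [492.0, 96.1, 231.1]
orientation: [3.092, 0.554, -0.001]
force: [0.7, -0.9, 0.6]
gripper_width: 0.501
grasp_force: 0.0
```

```bash
python3 - <<'E'
from h import *
plan(l2w(0,-141,150)); s=status.get_obs(); print(s["time"],s["joint_positions"].round(2),s["gripper_width"],s["force"])
for c in("scene","top"):
    d=np.load(c+".npz")["d"]; v,u=np.mgrid[0:420:2,0:560:2]; uv=np.c_[u.ravel(),v.ravel()]; dd=d[uv[:,1],uv[:,0]]
    k=dd>0; W=world(c,uv[k],dd[k])
    for y in range(0,700,50):
        m=(W[:,2]>100)&(W[:,0]<700)&(W[:,0]>-100)&(W[:,1]>=y)&(W[:,1]<y+50)
        if m.any(): print(c,y,m.sum(),"x",W[m,0].min().round(),W[m,0].max().round(),"z",W[m,2].max().round())
E
```

```text
tool shift [-0.2 -0.  81.1] turn deg [  -0.     0.  -134.9] loc [[ 2.000e-01 -1.409e+02  2.311e+02]]
2.1 [ 0.06  0.27 -0.45  1.84  0.14  1.06 -1.65] 0.5005687272312067 [ 0.66108023 -0.8622028   0.56203696]
scene 250 170 x 169.0 224.0 z 247.0
scene 300 716 x 124.0 608.0 z 248.0
scene 350 1648 x 102.0 338.0 z 300.0
scene 400 8320 x 105.0 447.0 z 521.0
scene 450 5726 x 113.0 472.0 z 520.0
scene 500 4145 x 184.0 451.0 z 490.0
scene 550 4756 x 233.0 469.0 z 499.0
scene 600 4658 x 265.0 575.0 z 497.0
scene 650 1683 x 367.0 610.0 z 347.0
top 250 124 x 223.0 280.0 z 211.0
top 300 390 x 241.0 611.0 z 246.0
top 350 622 x 252.0 394.0 z 247.0
top 400 819 x 251.0 452.0 z 247.0
top 450 955 x 250.0 475.0 z 466.0
top 500 1804 x 247.0 452.0 z 533.0
top 550 1413 x 232.0 548.0 z 526.0
top 600 1324 x 218.0 583.0 z 470.0
top 650 966 x 216.0 651.0 z 394.0
```

jog_arm(
  motion=[
    [[0,0,6,0,0,-10.4,0],[0,0,6,0,0,-10.4,0],[0,0,6,0,0,-10.4,0],[0,0,6,0,0,-10.4,0],[0,0,6,0,0,-10.4,0],[0,0,6,0,0,-10.4,0],[0,0,6,0,0,-10.4,0],[0,0,6,0,0,-10.4,0],[0,0,6,0,0,-10.4,0],[0,0,6,0,0,-10.4,0],[0,0,6,0,0,-10.4,0],[0,0,6,0,0,-10.4,0],[0,0,6,0,0,-10.1,0],[0,0,0,0,0,0,0]],
  ],
)

```text
time: 3.85
ee_pos: [491.3, 94.3, 152.6]
orientation: [-0.676, -3.066, 0.0]
force: [0.1, -0.3, -0.3]
gripper_width: 0.501
grasp_force: 0.0
```

```bash
python3 - <<'E'
from h import *
plan(l2w(0,-140.5,41)); s=status.get_obs(); print(s["joint_positions"].round(2),s["gripper_width"])
p,d=snap("top"); q,_=snap("scene")
r=np.hstack([cv2.resize(p[190:310,230:390],(533,400),interpolation=2),cv2.resize(q[150:270,300:360+20+60],(467,400),interpolation=2)])
cv2.imwrite("pics/chk1.png",cv2.resize(r,(800,320))[:,:,::-1])
E
```

```text
tool shift [  0.    2.3 111.6] turn deg [-0.  -0.1 -0.1] loc [[   0.2 -142.7  152.6]]
[ 0.39  0.48 -0.92  1.92  0.46  0.97  0.39] 0.5012380226457156
```

View pics/chk1.png

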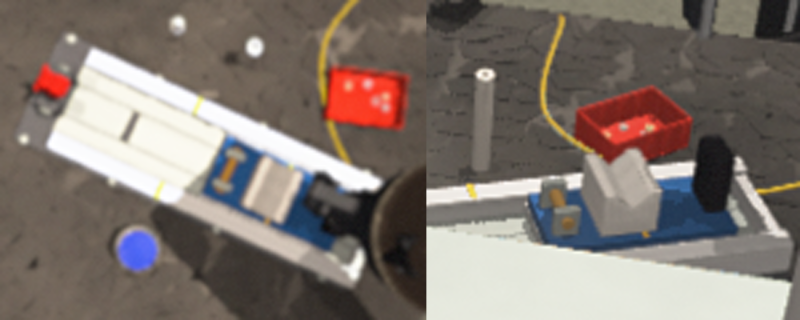

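The left half is the top view. The arm is above the grip at about (335,195), and the V-block at (270,188) and pin (228,170) are unmoved. The right half is the scene view, with the grip at (712,175) and the open latch unchanged. Nothing has been disturbed, so I'll descend around the grip and close.

jog_arm(
  motion=[
    [[0,2,15,0,0,0,0],[0,0,15,0,0,0,0],[0,0,15,0,0,0,0],[0,0,15,0,0,0,0],[0,0,15,0,0,0,0],[0,0,15,0,0,0,0],[0,0,12,0,0,0,0],[0,0,9,0,0,0,0],[0,0,0,0,0,0,0],[0,0,0,0,0,0,1],[0,0,0,0,0,0,1],[0,0,0,0,0,0,1],[0,0,0,0,0,0,1],[0,0,0,0,0,0,1]],
  ],
)

```text
time: 5.7
ee_pos: [492.9, 96.5, 42.8]
orientation: [0.674, 3.068, 0.0]
force: [-2.1, -1.2, 6.3]
gripper_width: 0.176
grasp_force: 59.4
```

```bash
python3 - <<'E'
from h import *
plan(l2w(0,-49.5,42)); s=status.get_obs(); print(s["joint_positions"].round(2),s["gripper_width"],s["force"],s["wrist_torque"])
E
```

```text
tool shift [ 0.8 90.6  0.8] turn deg [ 0.  0. -0.] loc [[   0.8 -140.1   42.8]]
[ 0.27  0.63 -0.79  2.02  0.65  0.76  0.23] 0.17553291972274018 [-2.13249198 -1.21949502  6.34739598] [-0.16698414  0.26761264  0.05546661]
```

jog_arm(
  motion=[
    [[0,5,0,0,0,0,1],[0,10,0,0,0,0,1],[0,10,0,0,0,0,1],[0,10,0,0,0,0,1],[0,10,0,0,0,0,1],[0,10,0,0,0,0,1],[0,10,0,0,0,0,1],[0,10,0,0,0,0,1],[0,6,0,0,0,0,1],[0,4,0,0,0,0,1],[0,3,0,0,0,0,1],[0,2,0,0,0,0,1],[0,0,0,0,0,0,1],[0,0,0,0,0,0,1]],
  ],
)

```text
time: 7.45
ee_pos: [530.1, 175.5, 42.8]
orientation: [0.676, 3.067, -0.007]
force: [-5.2, -10.7, 14.9]
gripper_width: 0.179
grasp_force: 60.6
```

```bash
python3 - <<'E'
from h import *
plan(l2w(0,-49.5,42)); s=status.get_obs(); print(s["gripper_width"],s["force"],s["wrist_torque"])
p,d=snap("top"); q,e=snap("scene")
r=np.hstack([cv2.resize(p[190:310,230:390],(533,400),interpolation=2),cv2.resize(q[150:270,230:370],(467,400),interpolation=2)])
cv2.imwrite("pics/chk2.png",cv2.resize(r,(800,320))[:,:,::-1])
for n,im,dd in(("top",p,d),("scene",q,e)):
    h=cv2.cvtColor(im,cv2.COLOR_RGB2HSV).astype(int); v,u=np.mgrid[0:420,0:560]
    k=(dd>0); L=np.full((420,560,3),1e4); L[k]=w2l(world(n,np.c_[u[k],v[k]],dd[k]))
    m=(abs(L[...,0])<45)&(abs(L[...,1])<130)&(L[...,2]>20)&(L[...,2]<75)
    br=m&(h[...,0]>8)&(h[...,0]<20)&(h[...,1]>110)&(L[...,2]>36)&(abs(L[...,0])<18)&(L[...,1]>20)
    ye=m&(h[...,0]>20)&(h[...,0]<33)&(h[...,1]>110)
    print(n,"brass",br.sum(),np.median(L[br],0).round(1)); 
    for a in L[ye].round(1): print("  y",a)
E
```

```text
tool shift [1.5 3.3 0.8] turn deg [-0.2  0.1 -0.1] loc [[  1.5 -52.8  42.8]]
0.17892086489738332 [ -5.16899356 -10.70136869  14.946467  ] [-1.74280225  0.9459036   0.00307067]
top brass 23 [ 1.1 43.9 42.5]
scene brass 20 [ 3.  45.6 44.7]
  y [ 13.4 -58.   72.2]
  y [ 12.8 -59.5  72.4]
  y [  8.2 -58.   73.9]
  y [  8.8 -59.9  73.3]
```

View pics/chk2.png

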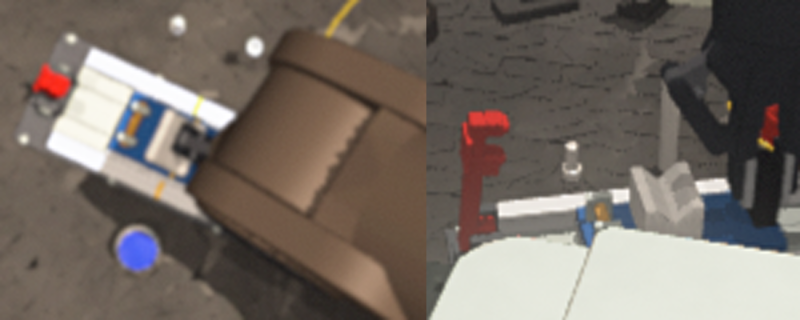

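The left half shows the carrier almost at the station: its mark is near the rail mark at (160,188) and its pin is at (132,125). The right half shows the latch still upright at (480,180). The pin measures y≈44, so it is about 3–4 mm short. I'll nudge it on and release.

jog_arm(
  motion=[
    [[0,1,0,0,0,0,1],[0,1,0,0,0,0,1],[0,1,0,0,0,0,1],[0,0.5,0,0,0,0,1],[0,0,0,0,0,0,1],[0,0,0,0,0,0,1]],
  ],
)

```text
time: 8.3
ee_pos: [531.5, 180.5, 42.0]
orientation: [-0.675, -3.068, 0.002]
force: [-1.4, -4.6, 0.5]
gripper_width: 0.179
grasp_force: 59.2
```

```bash
cat > brass.py <<'E'
from h import *
plan(l2w(0,-49.5,42)); s=status.get_obs(); print(s["time"],s["gripper_width"],s["force"],s["wrist_torque"])
p,d=snap("top")
h=cv2.cvtColor(p,cv2.COLOR_RGB2HSV).astype(int); v,u=np.mgrid[0:420,0:560]
L=np.full((420,560,3),1e4); k=d>0; L[k]=w2l(world("top",np.c_[u[k],v[k]],d[k]))
m=(abs(L[...,0])<45)&(abs(L[...,1])<130)&(L[...,2]>15)&(L[...,2]<75)
br=m&(h[...,0]>8)&(h[...,0]<20)&(h[...,1]>110)&(L[...,2]>36)&(abs(L[...,0])<18)&(L[...,1]>20)
bl=m&(h[...,1]>150)&(h[...,0]>95)&(h[...,0]<125)&(L[...,1]>20)
print("brass",br.sum(),L[br].mean(0).round(1),"deck front",np.percentile(L[bl],98,axis=0).round(1))
E
python3 brass.py
```

```text
tool shift [ 0.7 -1.9 -0. ] turn deg [-0.1 -0.  -0.1] loc [[  0.7 -47.6  42. ]]
8.3 0.17853997460619841 [-1.39107751 -4.57370631  0.45777288] [-1.01964691  0.19221577 -0.11447196]
brass 22 [ 0.7 49.  41.7] deck front [23.6 58.2 31.4]
```

jog_arm(
  motion=[
    [[0,0,0,0,0,0,0],[0,0,0,0,0,0,0],[0,0,0,0,0,0,0],[0,0,0,0,0,0,0],[0,0,-20,0,0,0,0],[0,0,-20,0,0,0,0],[0,0,-20,0,0,0,0],[0,0,-20,0,0,0,1],[0,0,-20,0,0,0,1],[0,0,-10,0,0,0,1],[0,0,0,0,0,0,1]],
  ],
)

```text
time: 9.72
ee_pos: [532.1, 181.5, 153.0]
orientation: [0.674, 3.067, 0.001]
force: [0.6, -0.5, -0.0]
gripper_width: -0.002
grasp_force: 0.0
```

```bash
python3 brass.py; python3 - <<'E'
from h import *
q,e=snap("scene"); p=np.load("top.npz")["p"]
r=np.hstack([cv2.resize(p[190:310,230:390],(533,400),interpolation=2),cv2.resize(q[150:270,230:370],(467,400),interpolation=2)])
cv2.imwrite("pics/chk3.png",cv2.resize(r,(800,320))[:,:,::-1])
h=cv2.cvtColor(q,cv2.COLOR_RGB2HSV).astype(int); v,u=np.mgrid[0:420,0:560]; L=np.full((420,560,3),1e4); k=e>0; L[k]=w2l(world("scene",np.c_[u[k],v[k]],e[k]))
m=(abs(L[...,0])<30)&(L[...,1]>60)&(L[...,1]<180)&(h[...,1]>150)&((h[...,0]<8)|(h[...,0]>172))
for z in range(20,140,12):
    g=m&(L[...,2]>=z)&(L[...,2]<z+12)
    if g.any(): print(z,g.sum(),L[g].min(0).round(0),L[g].max(0).round(0))
s=status.get_obs(); print(s["joint_positions"].round(2))
E
```

```text
tool shift [  1.   -3.1 111. ] turn deg [ 0.   0.1 -0.1] loc [[  0.8 -46.5 153. ]]
9.725 -0.0015487654187261413 [ 0.58753472 -0.51752036 -0.02533715] [-0.01415997  0.02937952  0.01188039]
brass 24 [-0.1 49.2 42. ] deck front [24.  57.  31.1]
44 1 [ -0. 113.  52.] [ -0. 113.  52.]
92 1 [ -9. 105. 100.] [ -9. 105. 100.]
104 19 [-14. 117. 112.] [  3. 126. 116.]
116 105 [-14. 101. 116.] [  6. 125. 127.]
[ 0.18  0.57 -0.87  1.78  0.5   1.04  0.26]
```

View pics/chk3.png

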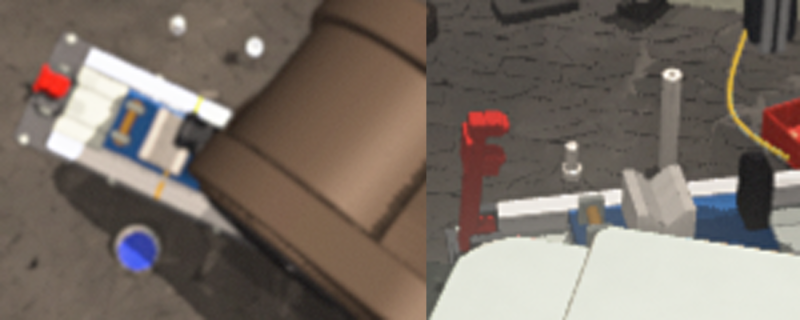

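The carrier sits in the detent: its mark meets the rail mark at about (160,188), and the pin is at y≈49, unchanged after release. The latch is upright at scene crop (480,180), with its top at z≈125. Next I go over and behind the latch with the fingers shut.

jog_arm(
  motion=[
    [[0,0,-20,0,0,0,1],[0,26,0,0,0,0,1],[0,26,0,0,0,0,1],[0,26,0,0,0,0,1],[0,26,0,0,0,0,1],[0,26,0,0,0,0,1],[0,26,0,0,0,0,1],[0,26,0,0,0,0,1],[0,30,0,0,0,0,1],[0,0,15,0,0,0,1],[0,0,15,0,0,0,1],[0,0,15,0,0,0,1],[0,0,15,0,0,0,1],[0,0,15,0,0,0,1],[0,0,0,0,0,0,1]],
  ],
)

```text
time: 11.7
ee_pos: [620.1, 373.0, 95.6]
orientation: [-0.674, -3.067, 0.003]
force: [-0.1, 0.2, -0.1]
gripper_width: 0.0
grasp_force: 0.0
```

```bash
cat > l.py <<'E'
from h import *
s=status.get_obs(); print(s["time"],s["joint_positions"].round(2),s["force"].round(1)); plan(l2w(0,150,97))
q,e=snap("scene"); h=cv2.cvtColor(q,cv2.COLOR_RGB2HSV).astype(int); v,u=np.mgrid[0:420,0:560]; L=np.full((420,560,3),1e4); k=e>0; L[k]=w2l(world("scene",np.c_[u[k],v[k]],e[k]))
m=(abs(L[...,0])<30)&(L[...,1]>20)&(L[...,1]<180)&(h[...,1]>150)&((h[...,0]<8)|(h[...,0]>172))
print("red top",m.sum(),L[m].min(0).round(),L[m].max(0).round())
E
python3 l.py; python3 - <<'E'
from h import *
q=np.load("scene.npz")["p"]; cv2.imwrite("pics/chk4.png",cv2.resize(q[120:280,180:400],(770,560),interpolation=2)[:,:,::-1])
E
```

```text
11.7 [-0.2   0.84 -0.77  1.39  0.6   1.15  0.09] [-0.1  0.2 -0.1]
tool shift [  0.6 -14.3  -1.4] turn deg [-0.1 -0.1 -0. ] loc [[  0.6 164.3  95.6]]
red top 75 [-14. 101. 109.] [  0. 125. 125.]
```

View pics/chk4.png

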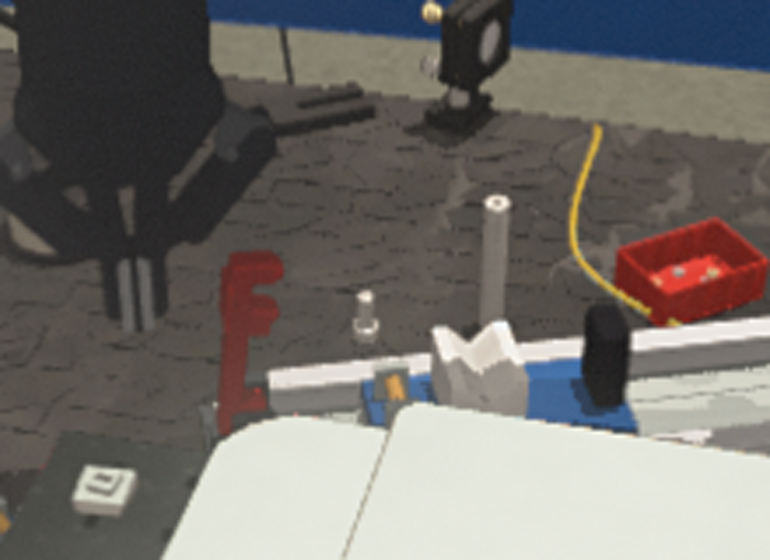

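The fingers are shut behind the upright latch, with the tips at (135,325) and the latch from (230,430) to (255,260). The way is clear, so I push along the arc around the hinge.

jog_arm(
  motion=[
    [[0,-8,-1,0,0,0,1],[0,-8,-1,0,0,0,1],[0,-6,-1,0,0,0,1],[0,-6.6,-1.2,0,0,0,1],[0,-6.6,-1.2,0,0,0,1],[0,-6.6,-1.2,0,0,0,1],[0,-6.3,1,0,0,0,1],[0,-6.3,1,0,0,0,1],[0,-6.3,1,0,0,0,1],[0,-5.8,3.3,0,0,0,1],[0,-5.8,3.3,0,0,0,1],[0,-5.8,3.3,0,0,0,1]],
  ],
)

```text
time: 13.25
ee_pos: [587.7, 302.6, 90.7]
orientation: [-0.674, -3.068, 0.0]
force: [0.4, 0.8, 0.5]
gripper_width: 0.003
grasp_force: 0.3
```

```bash
python3 l.py; python3 brass.py
```

```text
13.25 [-0.08  0.76 -0.79  1.58  0.6   1.06  0.11] [0.4 0.8 0.5]
tool shift [ 0.7 63.2 -6.3] turn deg [-0.  0. -0.] loc [[ 0.7 86.8 90.7]]
tool shift [   0.6 -135.2   48.3] turn deg [-0.1 -0.  -0.1] loc [[ 0.8 85.7 90.1]]
13.3 -0.0008901788674432022 [-0.77693389 -0.15740608  0.01954478] [ 0.14484111  0.05560385 -0.00050041]Traceback (most recent call last):
  File "l.py", line 5, in <module>
    print("red top",m.sum(),L[m].min(0).round(),L[m].max(0).round())
                            ~~~~~~~~^^^
    return umr_minimum(a, axis, None, out, keepdims, initial, where)
ValueError: zero-size array to reduction operation minimum which has no identity
brass.py:9: RuntimeWarning: Mean of empty slice.
  print("brass",br.sum(),L[br].mean(0).round(1),"deck front",np.percentile(L[bl],98,axis=0).round(1))
  ret = um.true_divide(
Traceback (most recent call last):
  File "brass.py", line 9, in <module>
    print("brass",br.sum(),L[br].mean(0).round(1),"deck front",np.percentile(L[bl],98,axis=0).round(1))
                                                               ~~~~~~~~~~~~~^^^^^^^^^^^^^^^^^
IndexError: index -1 is out of bounds for axis 0 with size 0
```

```bash
python3 - <<'E'
from h import *
q=np.load("scene.npz")["p"]; cv2.imwrite("pics/chk5.png",cv2.resize(q[120:280,180:400],(770,560),interpolation=2)[:,:,::-1])
E
```

```text
(no output)
```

View pics/chk5.png

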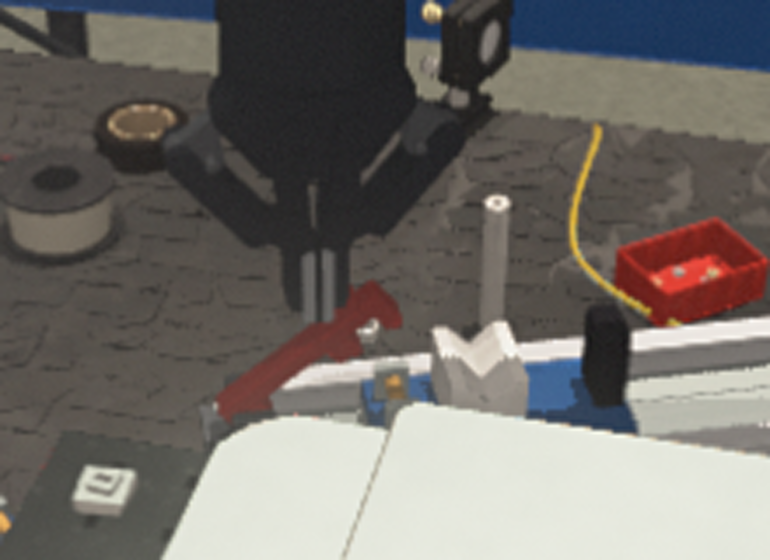

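The latch has swung to roughly 0.65 rad, with its hook at (375,300) and the fingertips on its top at (318,318). The carrier is unmoved. Continuing down.

jog_arm(
  motion=[
    [[0,-4.7,5.3,0,0,0,1],[0,-4.7,5.3,0,0,0,1],[0,-4.7,5.3,0,0,0,1],[0,-3.3,5.8,0,0,0,1],[0,-3.3,5.8,0,0,0,1],[0,-3.3,5.8,0,0,0,1],[0,-1,1.5,0,0,0,1],[0,0,1.5,0,0,0,1],[0,0,0,0,0,0,1],[0,0,0,0,0,0,1]],
  ],
)

```text
time: 14.6
ee_pos: [577.9, 281.0, 56.8]
orientation: [0.673, 3.067, 0.002]
force: [-4.8, -3.3, 17.4]
gripper_width: -0.002
grasp_force: 9.4
```

```bash
python3 -c "
from h import *
plan(l2w(0,60,57)); s=status.get_obs(); print(s['time'],s['force'],s['joint_positions'].round(2))"
```

```text
tool shift [ 0.7 -3.  -0.2] turn deg [ 0.1  0.1 -0. ] loc [[ 0.7 63.  56.8]]
14.6 [-4.76098414 -3.34546398 17.44145898] [-0.05  0.78 -0.77  1.66  0.63  0.97  0.09]
```

jog_arm(
  motion=[
    [[0,-2,1,0,0,0,1],[0,-1,1,0,0,0,1],[0,0,0,0,0,0,1],[0,0,0,0,0,0,1]],
  ],
)

```text
time: 15.1
ee_pos: [577.7, 280.9, 56.6]
orientation: [0.672, 3.065, 0.01]
force: [-2.8, 1.1, 26.2]
gripper_width: -0.002
grasp_force: 12.9
```

The tip stays at z = 56.6 with 26 N on it, which matches the closed pad height of 57 mm. The latch is home. I retreat straight up, with a small step along +y to back off any sideways load.

jog_arm(
  motion=[
    [[0,0,-5,0,0,0,1],[0,0,-15,0,0,0,1],[0,0,-25,0,0,0,1],[0,0,-25,0,0,0,1],[0,0,-25,0,0,0,1],[30,0,-25,0,0,0,1],[50,0,0,0,0,0,1],[50,0,0,0,0,0,1],[0,0,0,0,0,0,1]],
  ],
)

```text
time: 16.23
ee_pos: [454.1, 334.2, 173.8]
orientation: [-0.664, -3.07, -0.001]
force: [0.3, 0.4, 0.2]
gripper_width: 0.003
grasp_force: 0.0
```

```bash
python3 - <<'E'
from h import *
p,d=snap("top"); q,e=snap("scene"); s=status.get_obs(); print(s["time"],s["force"])
r=np.hstack([cv2.resize(p[190:310,230:390],(533,400),interpolation=2),cv2.resize(q[150:270,230:370],(467,400),interpolation=2)])
cv2.imwrite("pics/chk6.png",cv2.resize(r,(800,320))[:,:,::-1])
for n,im,dd in(("top",p,d),("scene",q,e)):
    h=cv2.cvtColor(im,cv2.COLOR_RGB2HSV).astype(int); v,u=np.mgrid[0:420,0:560]
    L=np.full((420,560,3),1e4); k=dd>0; L[k]=w2l(world(n,np.c_[u[k],v[k]],dd[k]))
    m=(abs(L[...,0])<20)&(L[...,1]>20)&(L[...,1]<120)&(h[...,1]>140)&((h[...,0]<8)|(h[...,0]>172))&(L[...,2]>45)
    for y in range(20,120,12):
        g=m&(L[...,1]>=y)&(L[...,1]<y+12)
        if g.any(): print(n,y,g.sum(),np.median(L[g],0).round(1))
E
```

```text
16.325 [ 0.76737825 -0.27861094 -1.18334288]
top 32 24 [-0.7 39.5 54.3]
top 44 47 [-0.5 50.2 56.2]
top 56 45 [-0.8 61.1 56.6]
top 68 28 [-1.  74.1 54.5]
top 80 31 [-1.2 86.  54.3]
top 92 31 [-1.2 98.8 54. ]
top 104 33 [  0.2 109.8  54.2]
top 116 13 [ -0.4 118.5  54.2]
scene 32 29 [-4.8 38.8 56.2]
scene 44 64 [-3.8 50.2 58.4]
scene 56 62 [-2.9 61.9 58.1]
scene 68 38 [-5.  74.2 56.2]
scene 80 37 [-3.5 86.  56.2]
scene 92 38 [-4.  98.  56.2]
scene 104 42 [ -4.6 110.5  56. ]
scene 116 15 [ -2.1 118.1  56.6]
```

View pics/chk6.png

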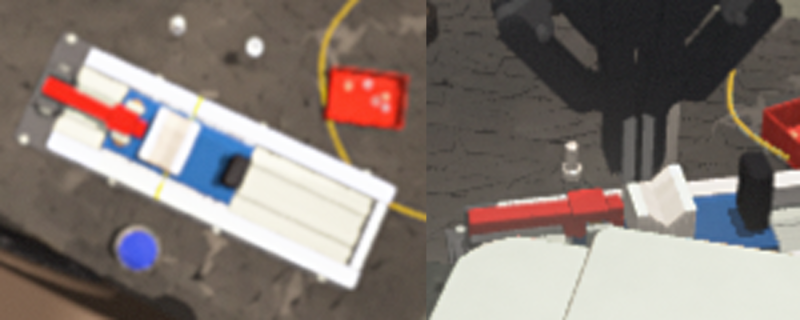

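The top half shows the red latch level from (45,88) to (145,128), lying over the pin, with the yellow marks in line at (198,103) and (160,190). The latch top is flat at z≈54–56 along its whole length, so it is closed. The loose parts are where they were and the arm is clear.

```bash
python3 -c "
from bench import workorder
print(workorder.job_done())"
```

```text
the job is handed in; nothing more can be done
None
```

The job is handed in: the carrier sits in the detent with its yellow marks lined up, the latch is closed level over the pin, and the arm is clear with the loose parts where they were (no verdict was returned).

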